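# Fit a flask trolley's wheel and lock it with its R-clip

## Robot

A 6-joint arm with a two-finger parallel gripper is mounted at the origin on the work surface. World frame = base frame: x ahead of the robot, y to its left, z up, the work surface at z = 0. Lengths are in m, angles in rad, forces in N, time in s.
With the tool pointing down it reaches from about 0.3 to 0.775 m from the base axis. Payload 14.6 kg.
Tool frame: the origin (TCP) lies midway between the tips of the shut fingers; the grasp point (between the pads) lies pinch_z behind it (pinch_z is the distance from the TCP to the grasp point, in m); z points along the fingers, y is the line along which they close (so a half turn about z gives the same grasp; the last joint's range is limited). The gripper opens to 85 mm and grips with 20 to 120 N. Pads are 22 mm wide; open, the fingers measure 114 mm over their backs; the gripper's body (76 mm by 85 mm) begins 54 mm behind the grasp point. The pads swing forward as they close: fully open they stand 13 mm farther back than shut.
Start: joints at [-1.37, 0.3, 1.521, -0, 1.321, -0.067], TCP at [0.146, -0.53, 0.231] pointing down, gripper open.
Joint ranges: [-3.03, 3.03], [-0.79, 2.21], [0.23, 2.52], [-1.04, 4.18], [0, 3.07], [-2.55, 2.55]. Speed limits (rad/s): [2.22, 2.22, 2.57, 3.14, 3.14, 3.14].

## Interface

Orientations are given as a unit quaternion [x, y, z, w].
In Python, from cell import * gives the robot as it stands.
- The arm moves only by the tool carry_out, never from a script. Its argument "plan" is a list of rows, each a list of 3 entries, a list of its own where there are three numbers: the opening, from -1 (shut) to 1 (fully open), then the shift along the world's x, y, z in units of 25 mm (1.0 is 25 mm), then the turn about the world's z in units of 6 degrees (1.0 is 6 degrees). In form: [[jaw, [x, y, z], turn], ...]. A call has exactly 5 rows; each row is the pose to reach, as a shift and turn from the pose commanded when the call began; what a row does not reach only later rows make up. A row lasts 1/12 s, in which the tool goes at most 41.7 mm and 7.16 degrees, less where a joint would pass 70% of its speed; a pose out of reach is approached as far as the arm can. A call with a gripper value outside its range is refused whole. The fingers move at their own pace and stop on an object; the grip force is fixed at half the most. Time passes only in rows, so rows that repeat a pose let the fingers close, or fill a call up. It gives the time, the measured TCP pose, the force, the opening and the grip force at its end, in the units of the state.
- observe(): the state, without advancing time (a new reading comes with each control period).
- read_camera(name): name is "scene" or "top"; returns the picture (400x640x3 uint8, red, green, blue); there is no depth.
- camera_model(name): a dict with "K" (3x3 intrinsics, pixels), "R" (3x3) and "t" (3): a world point X has camera coordinates R X + t. Camera axes: x right, y down, z forward; pixel columns grow to the right and rows downward; lengths in m; the calibration is good to about 2 mm. A picture is of the moment at which its call begins. camera_model takes no time and is no camera call.
- job_done(): hands the job in; it is judged then, once.
The state is a dict: "time": time; "joint_positions": joint angles; "qd": joint speeds; "tau": joint torques, N m; "eef_pos": TCP position; "tool_rot": TCP orientation; "force": force on the tool from outside, world axes, zero at the start; "wrist_torque": the same for the moment, N m; "grip_width": finger opening in m; "grasp_force": force on a finger pad.
Only numpy, scipy, OpenCV 4.12 (cv2) and the standard library are available. Lean on these libraries where they do the work, as an engineer would, in place of code of your own. Each camera call takes 0.05 s, during which the arm holds its last target. There are 200 camera calls.

## Task

Fit the grey-tyred wheel with the blue centre on the upright axle of the trolley leg so that it sits fully down on its washer, then lock it: push the straight leg of the R-clip with the red grip through the cross-hole in the axle above the hub until the bow springs over the axle and the clip is fully home, and let go. Feel for the hole and be gentle: about 10 N is enough, so never jab the clip at the axle or ram it home. Leave everything else on the bench as it stands.

Things in the scene. Friction and masses are not known exactly. Their poses are not given: they have to be found in the camera images.
- leg: Fixed: the trolley's leg laid on its side on two wooden blocks, a grey 32 mm tube along +x (away from the axle, 620 mm long, its axis 42 mm above the bench). At its near end an upright sleeve, 39 mm across, carries a steel axle pin, 20 mm thick, standing upright. Origin: on the axle's centre line at bench height; z up. The cross-hole in the axle runs along this x axis, open to both sides.
- axle_seat (a point): The wheel's seat: centre of the steel washer on top of the sleeve, 65 mm above the bench, on the axle's centre line. The fitted wheel's upper hub face lies 60 mm above it, its tyre's upper face 50 mm. The axle passes up through it; its top is flat, 13 mm across, with a chamfer 5 mm deep out to the full 20 mm, and stands 142 to 154 mm above the bench.
- hole_mid (a point): Fixed point on the axle's centre line, 135.5 mm above the bench: the middle of where the 6.5 mm cross-hole can be. The axle does not turn; it has been tapped into its tight sleeve with the mallet, some more and some less, and does not shift by hand. How far is not measured: the hole's centre is up to 6 mm above or below this point, always 12.5 mm below the axle's flat top, and must be felt for.
- wheel_mid (a point): Loose: wheel to fit, lying flat, either face up: grey tyre 160 mm across, 40 mm wide; blue hub 46 mm across, 60 mm long, 10 mm proud of the tyre on each side; bore 22 mm; 0.4 to 0.75 kg. Round the hub it is open out to 56 mm radius but for spokes, whose tops lie 21 mm below the hub face: grasp the hub. This point: its centre, 30 mm above its lower face; z along the bore.
- clip_grip (a point): Loose: R-clip to fit, lying flat, 5 mm steel wire, 0.07 kg, red grip block over its eye. This point: centre of the block (24 mm along x, 24 mm along y, 18 mm high; its underside level with the wire's). x points along the straight leg to its free end, y in the clip's plane to the bow, z up. The straight leg lies at y = -4 mm, its wire's centre 6.5 mm below this point.
- clip_seat (a point): Point on the centre of the clip's straight leg that lies on the axle's centre line when the clip is home: from clip_grip 58 mm along x, -4 mm in y, 6.5 mm down; same axes. The neck of the bow stops the clip at home, 0 to 1 mm past this nominal place. Let go, the clip droops a little.
- clip_tip (a point): Square-cut end of the clip's straight leg, 40.5 mm beyond clip_seat along x; same axes.
- bow (a joint): Spring of the clip's bow, which lies beside the straight leg at +y: 0 rad relaxed, up to about 0.09 rad as it is sprung open over the axle. Its mouth meets the axle about 24 mm before home; the push rises to about 6 to 11 N some 18 mm before home, falls away, and from about 11 mm before home the bow closes by itself and draws the clip on.
- grease_tin: Bystander, leave alone: small round grease tin, 64 mm wide, 42 mm high; origin under its centre.
- spare_pin: Bystander, leave alone: spare headed axle pin, 20 mm thick, 136 mm long, lying; origin under its centre.
- mallet: Bystander, leave alone: rubber mallet with a wooden handle, 280 mm long, lying; origin under its centre.
- spanner: Bystander, leave alone: steel spanner, 220 mm long, lying; origin under its centre.
- flask: Bystander, leave alone: 250 ml conical glass flask with a yellow tape band and a foil cap, 85 mm wide, 148 mm high, upright; origin under its centre.
- old_wheel: Bystander, leave alone: worn black wheel with a white centre, 100 mm wide, 30 mm high, lying flat; origin under its centre.
Mind the look-alikes: they are no part of the job. Leave any orange look-alike of the part that bears clip_grip alone.

How it is judged:
On the way, in this order (a step that is already met when the one before it is completed fails the run):
1. the wheel sits fully down on the axle's washer (x of wheel_mid in the frame of leg between -0.003 and 0.003 m and y of wheel_mid in the frame of leg between -0.003 and 0.003 m and z of wheel_mid in the frame of leg between 0.0925 and 0.0975 m and (angle between wheel_mid's own z axis and vertical below 0.06 rad or angle between wheel_mid's own z axis and vertical above 3.08 rad)), for 0.2 s.
2. the clip's straight leg is through the axle's cross-hole and its bow is sprung open on the axle (horizontal distance between clip_seat and leg below 0.024 m and y of clip_tip in the frame of leg between -0.008 and 0.008 m and height (world z) of clip_tip between 0.122 and 0.15 m and angle between the x axis of clip_tip and the x axis of leg, either way round below 0.25 rad and value of joint bow above 0.03 rad).
At the end, for the whole second after the job is handed in: Wheel level and fully down on its washer (within 2.5 mm, centred within 3 mm); R-clip home: straight leg through the cross-hole, in line within 0.25 rad, its seat point within 3 mm of the axle's centre line, bow closed again (below 0.02 rad); both at rest and let go (all of step 1 and x of clip_seat in the frame of leg between -0.003 and 0.003 m and y of clip_seat in the frame of leg between -0.003 and 0.003 m and z of clip_seat in the frame of leg between 0.1245 and 0.1445 m and angle between the x axis of clip_seat and the x axis of leg, either way round below 0.25 rad and value of joint bow below 0.02 rad and linear speed of each of wheel, clip below 0.02 m/s); the robot touches nothing.
It fails at once if the clip is jabbed at the axle with more than 25 N before its straight leg is through the hole (its seat point over 28 mm from the axle's centre line) (contact force between clip and leg above 25 N and horizontal distance between clip_seat and leg above 0.028 m).
It fails at once if the clip is rammed on the axle with more than 60 N, all its contacts there added up (springing the bow over makes 30 to 40 N of this) (contact force between clip and leg above 60 N).
It fails at once if a bystander is shifted by more than 30 mm (distance of any of flask, grease_tin, spare_pin, mallet, spanner, old_wheel from where it was at the start of the episode above 0.03 m).
It fails at once if the flask is knocked over (angle between flask's own z axis and vertical above 0.5 rad).
It also fails if it takes over 70 s, if anything falls off the work surface, if the arm or the gripper's body presses on something with over 40 N, if the wrist force passes 120 N, or if a joint passes its speed limit or range.

## Working session

There is one attempt and no reset: what is moved stays moved. The work goes in short steps, Python scripts to look and compute and a tool call to move; the robot and the scene stay as the last step left them, time stands still between calls to the robot, and variables do not carry over. Pictures are saved under pics/ and viewed, at most 10 in all, crops included, and the job is handed in when it is done.

Besides the shell and the picture viewer there is one more tool, called as a command line: name --argument value ..., lists and objects as JSON in quotes. carry_out: Moves the arm, as the interface text tells. Its arguments: {"type":"object","properties":{"plan":{"type":"array"}},"required":["plan"]}

```bash
ls; mkdir -p pics; cat > h.py <<'E'
from cell import *
import numpy as np, cv2
def snap(n,f):
    im=np.array(read_camera(n)); cv2.imwrite('pics/'+f,im[:,:,::-1]); return im
def proj(n,X):
    m=camera_model(n); p=np.array(m['K'])@(np.array(m['R'])@np.array(X,float)+np.array(m['t'])); return p[:2]/p[2]
def back(n,u,v,z):
    m=camera_model(n);R=np.array(m['R']);t=np.array(m['t'])
    d=R.T@np.linalg.solve(np.array(m['K']),[u,v,1.]);c=-R.T@t
    return c+d*(z-c[2])/d[2]
E
python3 - <<'E'
from h import *
snap('scene','s0.png');snap('top','t0.png')
print(observe())
for n in('scene','top'):
    m=camera_model(n);print(n,np.array(m['K']),-np.array(m['R']).T@np.array(m['t']),np.array(m['R']))
E
```

```text
pics
{'time': 0.1, 'joint_positions': array([-1.36960523e+00,  3.00432816e-01,  1.52150330e+00,  6.98002152e-06,
        1.32070080e+00, -6.66005929e-02]), 'qd': array([-0.0006287 , -0.00319012, -0.00145031,  0.00096883, -0.00104284,
       -0.00011693]), 'tau': array([ 1.65853809e-03, -5.44378066e+01, -3.62370014e+01, -4.83700035e-05,
        3.03524037e-03,  9.55631265e-06]), 'eef_pos': array([ 0.14548916, -0.53019771,  0.23077522]), 'tool_rot': array([ 9.91049316e-01,  1.33495245e-01, -3.17371366e-05, -5.21177138e-04]), 'force': array([ 0.12267695,  0.71750345, -0.03369232]), 'wrist_torque': array([ 0.00846086,  0.04604565, -0.02470711]), 'grasp_force': 0.0, 'grip_width': 0.08540747294161541}
scene [[519.96688768   0.         314.93754665]
 [  0.         519.96688768 203.35823126]
 [  0.           0.           1.        ]] [ 0.96551814 -0.7989718   1.01030253] [[ 0.84606921  0.53273799 -0.01889798]
 [ 0.35659865 -0.59197235 -0.72277669]
 [-0.39623768  0.6047801  -0.69082323]]
top [[512.05965477   0.         316.17491518]
 [  0.         512.05965477 197.87463521]
 [  0.           0.           1.        ]] [0.17283112 0.01348214 1.82419982] [[ 0.01114254 -0.99989128  0.00965822]
 [-0.98910338 -0.0124393  -0.14669615]
 [ 0.14680034 -0.00791841 -0.98913445]]
```

View pics/s0.png

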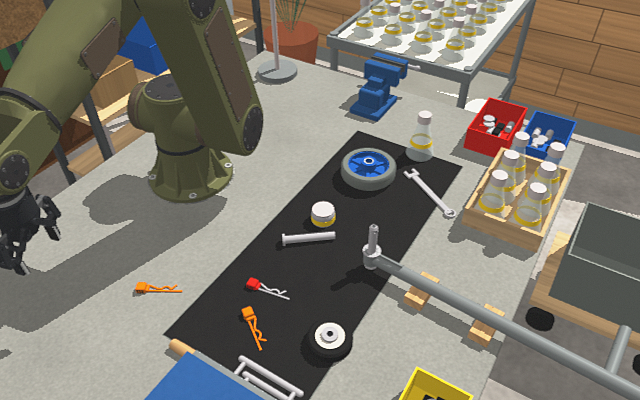

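View pics/t0.png

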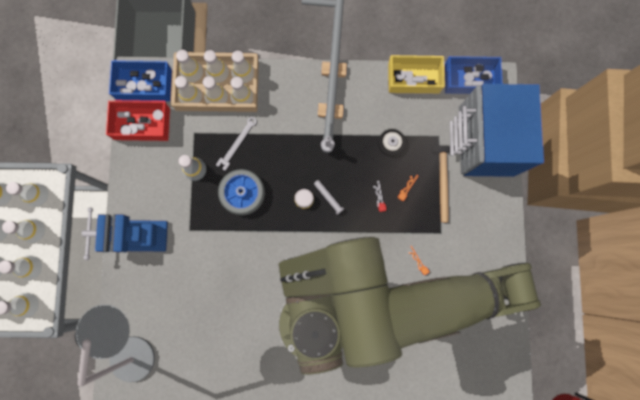

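The top view shows, in pixels, the blue-centred wheel at (241,192), the axle at (327,145) and the red clip at (380,195). The orange clips at (408,187) and (419,262) are look-alikes. The black and white old wheel is at (392,141). I'll enlarge the candidates to confirm.

```bash
python3 - <<'E'
import cv2,numpy as np
s=cv2.imread('pics/s0.png');t=cv2.imread('pics/t0.png')
c=lambda im,u,v,w,h,k:cv2.resize(im[v:v+h,u:u+w],None,fx=k,fy=k,interpolation=cv2.INTER_CUBIC)
a=np.hstack([c(s,235,265,66,50,6),c(t,355,170,66,50,6)])
b=np.hstack([c(s,333,140,66,50,6),c(s,355,218,66,50,6)])
cv2.imwrite('pics/c0.png',np.vstack([a,b]))
from h import *
for n,im in(('scene',s),('top',t)):
    hsv=cv2.cvtColor(im,cv2.COLOR_BGR2HSV)
    m=((hsv[...,0]<5)|(hsv[...,0]>174))&(hsv[...,1]>150)&(hsv[...,2]>80)
    k,l,st,ce=cv2.connectedComponentsWithStats(m.astype(np.uint8))
    for i in range(1,k):
        if 10<st[i,4]<300: print(n,'red',st[i],ce[i],back(n,*ce[i],.012))
    m=(abs(hsv[...,0].astype(int)-108)<8)&(hsv[...,1]>150)&(hsv[...,2]>60)
    k,l,st,ce=cv2.connectedComponentsWithStats(m.astype(np.uint8))
    for i in range(1,k):
        if 200<st[i,4]<2500: print(n,'blue',st[i],ce[i],back(n,*ce[i],.045))
E
```

```text
scene red [246 277  15  13 135] [252.95555556 283.25185185] [ 0.41332305 -0.23676658  0.012     ]
scene blue [ 118   17   50   58 1455] [143.1443299   49.27285223] [-0.63809868  0.44089669  0.045     ]
scene blue [ 350   52   58   69 1576] [377.92893401  87.61167513] [0.28877814 0.65399534 0.045     ]
scene blue [ 524  111   53   48 1171] [548.36891546 131.15029889] [0.85926131 0.69370614 0.045     ]
scene blue [348 151  41  26 748] [368.21524064 163.89171123] [0.45613799 0.26680893 0.045     ]
top red [379 204   7   8  46] [382.10869565 207.2826087 ] [ 0.41077024 -0.23695633  0.012     ]
top red [571 397   8   3  18] [574.05555556 398.27777778] [-0.23545625 -0.88479826  0.012     ]
top blue [ 111   62   60   38 1320] [141.66818182  79.28863636] [0.86350597 0.63668562 0.045     ]
top blue [225 176  31  31 627] [240.49920255 191.12759171] [0.45751335 0.26546449 0.045     ]
top blue [ 116  217   50   33 1166] [140.5806175  235.18867925] [0.29858716 0.60597543 0.045     ]
```

View pics/c0.png

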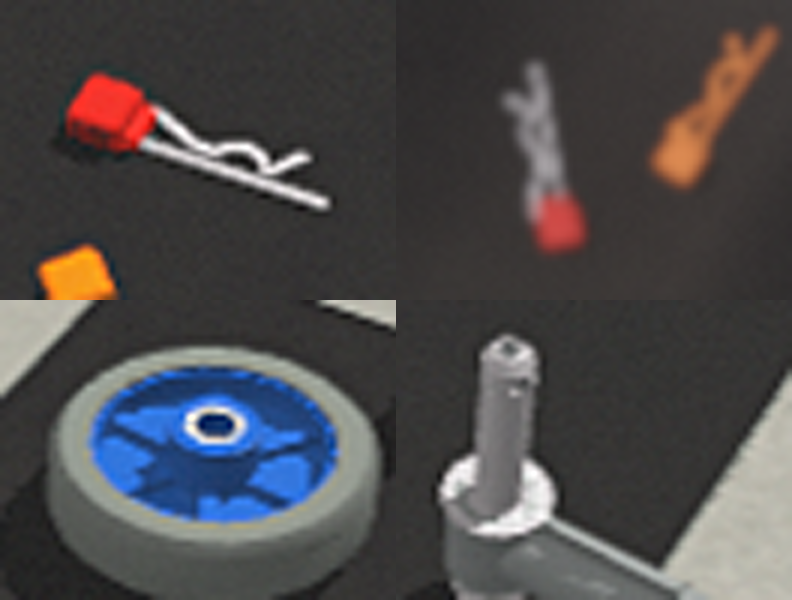

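The crop confirms the parts. The red clip's grip is at scene (253,283), with its leg running to (289,299). The blue-hub wheel's bore is at (369,161), and the axle top is at (374,226) with its hole near (376,233). Next I'll work out the poses.

```bash
python3 - <<'E'
from h import *
import cell
print([ (k,getattr(cell,k)) for k in dir(cell) if not k.startswith('_') and not callable(getattr(cell,k)) and k!='np'], )
b=lambda n,u,v,z:print(n,u,v,z,back(n,u,v,z).round(4))
print('wheel');b('scene',368.8,160.7,.06);b('top',240.5,190.5,.06)
print('clip tip, leg start');b('scene',289.2,298.8,.0025);b('scene',258.8,288.8,.0025);b('top',378.5,182.,.0025)
print('axle washer');b('scene',372,250.5,.065)
for z in(.142,.148,.154): b('scene',374,226.3,z);b('top',327,145,z)
# axle in top: enlarge
t=cv2.imread('pics/t0.png');s=cv2.imread('pics/s0.png')
c=lambda im,u,v,w,h,k:cv2.resize(im[v:v+h,u:u+w],None,fx=k,fy=k,interpolation=cv2.INTER_CUBIC)
cv2.imwrite('pics/c1.png',np.hstack([c(t,307,125,40,40,10),c(s,358,220,32,40,10)]))
# tube line in top
for v in (60,90,120):
    print(v,t[v,322:346].mean(1).round().astype(int))
E
```

```text
[('pinch_z', 0.0187)]
wheel
scene 368.8 160.7 0.06 [0.4587 0.2639 0.06  ]
top 240.5 190.5 0.06 [0.4573 0.2634 0.06  ]
clip tip, leg start
scene 289.2 298.8 0.0025 [ 0.5089 -0.2234  0.0025]
scene 258.8 288.8 0.0025 [ 0.4302 -0.2374  0.0025]
top 378.5 182.0 0.0025 [ 0.5041 -0.2259  0.0025]
axle washer
scene 372 250.5 0.065 [ 0.6277 -0.0392  0.065 ]
scene 374 226.3 0.142 [ 0.6248 -0.0333  0.142 ]
top 327 145 0.142 [ 0.6033 -0.0345  0.142 ]
scene 374 226.3 0.148 [ 0.6272 -0.0386  0.148 ]
top 327 145 0.148 [ 0.6017 -0.0343  0.148 ]
scene 374 226.3 0.154 [ 0.6295 -0.0439  0.154 ]
top 327 145 0.154 [ 0.6002 -0.0342  0.154 ]
60 [144 145 145 144 143 142 141 140 140 144 152 154 150 139 126 112 100  97
 100 102 102 101 102 101]
90 [157 157 157 157 154 149 146 150 155 153 145 133 119 105  97  94  97  98
  97  97  97  98 106 126]
120 [157 154 147 142 146 154 158 152 141 126 111  98  95  96  98 100 100  99
 100  99 102 106 113 121]
```

View pics/c1.png

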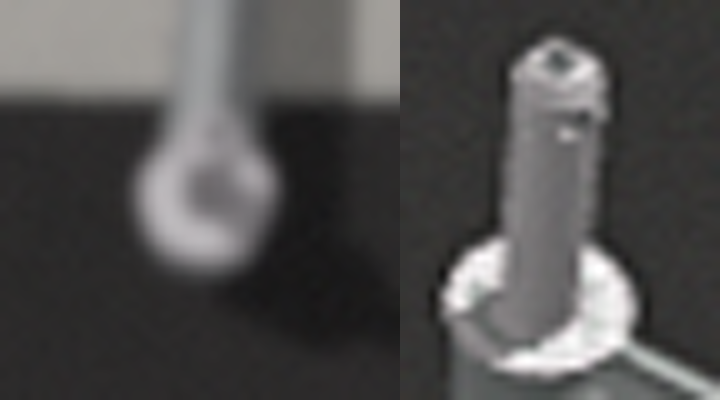

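carry_out --plan '[[0.45,[1.2,1,0],0],[0.45,[2.4,2,0],0],[0.45,[3.6,3,0],0],[0.45,[4.8,4,0],0],[0.45,[6,5,0],0]]'

```text
time: 0.52
eef_pos: [0.2965, -0.4039, 0.2311]
tool_rot: [0.991, 0.133, -0.0, -0.0]
force: [0.1, -0.7, 0.3]
grip_width: 0.062
grasp_force: 0.0
```

carry_out --plan '[[0.45,[1.2,1,0],0],[0.45,[2.4,2,0],0],[0.45,[3.6,3,0],0],[0.45,[4.8,4,0],0],[0.45,[6,5,0],0]]'

```text
time: 0.93
eef_pos: [0.4467, -0.2787, 0.2311]
tool_rot: [0.991, 0.134, -0.0, -0.0]
force: [0.7, -0.8, -0.3]
grip_width: 0.0618
grasp_force: 0.0
```

carry_out --plan '[[0.45,[0,1.6,0],0],[0.45,[0,3.2,0],0],[0.45,[0,4.8,0],0],[0.45,[0,6.4,0],0],[0.45,[0,8,0],0]]'

```text
time: 1.35
eef_pos: [0.445, -0.0786, 0.2311]
tool_rot: [0.991, 0.133, -0.0, -0.0]
force: [1.8, -0.3, 0.6]
grip_width: 0.0618
grasp_force: 0.0
```

```bash
python3 - <<'E'
from h import *
o=observe();print(o['time'],o['eef_pos'],o['tool_rot'],o['grip_width'],o['force'])
b=lambda n,u,v,z:print(n,u,v,z,back(n,u,v,z).round(4))
b('scene',371.55,250.0,.065);b('top',327.2,144.05,.065)
from scipy.optimize import least_squares
f=lambda p:np.r_[proj('scene',[p[0],p[1],.065])-[371.55,250],proj('top',[p[0],p[1],.065])-[327.2,144.05],(proj('scene',[p[0],p[1],p[2]])-[373.55,225.75])]
r=least_squares(f,[.62,-.035,.148]);print(r.x,r.fun)
print(proj('scene',[r.x[0],r.x[1],r.x[2]-.0125]))
t=cv2.imread('pics/t0.png')
# tube axis direction: left edge gradient per row
P=[]
for v in range(8,132,4):
    g=t[v,315:350].mean(1).astype(float); 
    P.append((v,315+np.argmin(np.diff(cv2.GaussianBlur(g[None],(5,1),0)[0]))+.5))
P=np.array(P);print(P[::5])
k=np.polyfit(P[:,0],P[:,1],1);a,c=back('top',np.polyval(k,20),20,.042),back('top',np.polyval(k,120),120,.042)
print('leg yaw deg',np.degrees(np.arctan2(*(a-c)[[1,0]])))
b('scene',420,152,0.02)
E
```

```text
1.35 [ 0.44497027 -0.07856639  0.23108019] [ 9.91067065e-01  1.33364296e-01 -1.77771620e-04 -8.14032971e-05] 0.061832070384596205 [ 1.80985378 -0.32752956  0.58333978]
scene 371.55 250.0 0.065 [ 0.626  -0.0384  0.065 ]
top 327.2 144.05 0.065 [ 0.6264 -0.0374  0.065 ]
[ 0.62594209 -0.03801687  0.14859261] [ 0.03845712 -0.10144969  0.18277761  0.13513077  0.09723414  0.00829251]
[373.3267619 229.5160003]
[[  8.  340.5]
 [ 28.  338.5]
 [ 48.  336.5]
 [ 68.  345.5]
 [ 88.  333.5]
 [108.  342.5]
 [128.  329.5]]
leg yaw deg -2.219739776330898
scene 420 152 0.02 [0.5516 0.4259 0.02  ]
```

carry_out --plan '[[0.45,[0,1.6,0],0],[0.45,[0,3.2,0],0],[0.45,[0,4.8,0],0],[0.45,[0,6.4,0],0],[0.45,[0,8,0],0]]'

```text
time: 1.77
eef_pos: [0.4449, 0.1215, 0.2313]
tool_rot: [0.991, 0.133, -0.0, 0.0]
force: [1.8, -1.5, 0.1]
grip_width: 0.062
grasp_force: 0.0
```

carry_out --plan '[[0.45,[0.1,1.5,0],0],[0.45,[0.2,3,0],0],[0.45,[0.4,4.5,0],0],[0.45,[0.5,5.7,0],0],[0.45,[0.5,5.7,0],0]]'

```text
time: 2.18
eef_pos: [0.4576, 0.2662, 0.2306]
tool_rot: [0.991, 0.135, -0.0, -0.0]
force: [-0.1, -0.5, -0.6]
grip_width: 0.0616
grasp_force: 0.0
```

```bash
python3 - <<'E'
from h import *
o=observe();print(o['time'],o['eef_pos'],o['tool_rot'],o['grip_width'],o['force'])
im=cv2.imread('pics/t0.png')
v=np.array([8,28,48,88,128]);u=np.array([340.5,338.5,336.5,333.5,329.5])
k=np.polyfit(v,u,1);a,c=[back('top',np.polyval(k,y),y,.042) for y in(8,128)]
print('yaw',np.degrees(np.arctan2(*(a-c)[[1,0]])))
s=snap('scene','s1.png')[:,:,::-1]
cv2.imwrite('pics/c2.png',cv2.resize(s[90:215,290:460],None,fx=4,fy=4))
# tube upper edge in scene photo
E
```

```text
2.1833 [0.45756359 0.26623888 0.23056691] [ 9.90808929e-01  1.35268020e-01 -4.12772741e-04 -2.39970949e-04] 0.06159036830815958 [-0.10518558 -0.52064446 -0.60514979]
yaw -4.54649423415591
```

View pics/c2.png

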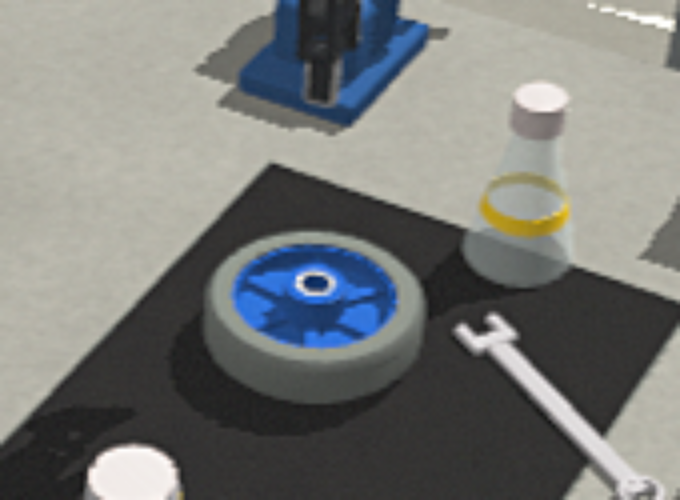

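The close look shows the wheel unobstructed, with its bore at crop (316,283), i.e. scene (369,161). The flask is well clear of it. Descending.

carry_out --plan '[[0.45,[0,0,-1.6],0],[0.45,[0,0,-3.2],0],[0.45,[0,0,-4.8],0],[0.45,[0,0,-6.4],0],[0.45,[0,0,-6.4],0]]'

```text
time: 2.65
eef_pos: [0.4547, 0.2595, 0.0646]
tool_rot: [0.991, 0.133, -0.005, 0.002]
force: [-1.1, -0.0, -1.0]
grip_width: 0.062
grasp_force: 0.0
```

carry_out --plan '[[0.45,[0,0,-0.5],0],[0.45,[0,0,-1.1],0],[0.45,[0,0,-1.1],0],[0.0,[0,0,-1.1],0],[-0.2,[0,0,-1.1],0]]'

```text
time: 3.07
eef_pos: [0.4588, 0.2622, 0.0463]
tool_rot: [0.991, 0.133, 0.001, -0.0]
force: [-4.7, -2.6, 5.1]
grip_width: 0.0437
grasp_force: 60.3
```

carry_out --plan '[[-0.4,[0,0,0],0],[-0.4,[0,0,0],0],[-0.4,[0,0,0],0],[-0.4,[0,0,0],0],[-0.4,[0,0,0],0]]'

```text
time: 3.48
eef_pos: [0.4588, 0.2622, 0.0463]
tool_rot: [0.991, 0.134, 0.001, -0.0]
force: [-3.3, -1.7, 7.5]
grip_width: 0.0434
grasp_force: 60.0
```

carry_out --plan '[[-0.4,[0,0,1],0],[-0.4,[0,0,2.4],0],[-0.4,[0,0,4],0],[-0.4,[0,0,5.5],0],[-0.4,[0,0,6.8],0]]'

```text
time: 3.9
eef_pos: [0.4578, 0.2618, 0.2181]
tool_rot: [0.991, 0.133, 0.001, -0.0]
force: [0.0, 1.1, -4.7]
grip_width: 0.0429
grasp_force: 63.4
```

carry_out --plan '[[-0.4,[0,0,0.8],0],[-0.4,[0.5,-1,0.8],0],[-0.4,[1.2,-2.3,0.8],0],[-0.4,[2,-3.6,0.8],0],[-0.4,[2.7,-4.8,0.8],0]]'

```text
time: 4.32
eef_pos: [0.5259, 0.1402, 0.2356]
tool_rot: [0.991, 0.134, 0.001, 0.0]
force: [0.8, 0.8, -4.6]
grip_width: 0.0432
grasp_force: 63.4
```

carry_out --plan '[[-0.4,[0.6,-1.1,0],0],[-0.4,[1.2,-2.2,0],0],[-0.4,[1.8,-3.3,0],0],[-0.4,[2.4,-4.4,0],0],[-0.4,[2.8,-5.2,0],0]]'

```text
time: 4.73
eef_pos: [0.596, 0.0095, 0.2352]
tool_rot: [0.991, 0.133, 0.0, 0.0]
force: [0.2, 0.3, -4.5]
grip_width: 0.0431
grasp_force: 63.4
```

carry_out --plan '[[-0.4,[0.4,-0.7,0],0],[-0.4,[0.8,-1.4,0],0],[-0.4,[1.2,-2,0],0],[-0.4,[1.2,-2,0],0],[-0.4,[1.2,-2,0],0]]'

```text
time: 5.15
eef_pos: [0.6253, -0.0387, 0.2347]
tool_rot: [0.991, 0.133, 0.0, 0.0]
force: [-0.0, 1.1, -4.8]
grip_width: 0.0432
grasp_force: 63.4
```

```bash
python3 - <<'E'
from h import *
o=observe();print(o['time'],o['eef_pos'],o['tool_rot'],o['grip_width'],o['force'],o['wrist_torque'])
s=snap('scene','s2.png')[:,:,::-1];t=snap('top','t2.png')[:,:,::-1]
cv2.imwrite('pics/c3.png',np.vstack([cv2.resize(s[130:280,290:450],None,fx=4,fy=4)[:,:,:]]))
E
```

```text
5.15 [ 0.62532244 -0.03872617  0.23474911] [9.91136968e-01 1.32843917e-01 6.52623742e-05 1.29742697e-05] 0.04317418856302991 [-0.04112567  1.11496062 -4.79503934] [ 0.03956496  0.06194333 -0.02062967]
```

View pics/c3.png

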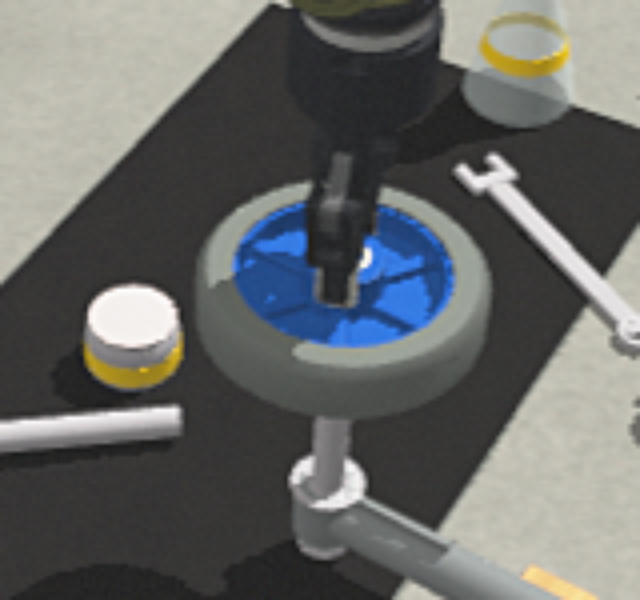

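```bash
python3 - <<'E'
from h import *
from scipy.optimize import least_squares
hsv=cv2.cvtColor(cv2.imread('pics/s2.png'),cv2.COLOR_BGR2HSV)
m=(abs(hsv[...,0].astype(int)-108)<10)&(hsv[...,1]>120)
m[:175]=0;m[222:]=0;m[:,:345]=0;m[:,410:]=0
P=np.argwhere(m)[:,::-1].astype(np.float32);H=cv2.convexHull(P)[:,0]
th=np.linspace(0,2*np.pi,200)
def circ(c,r,z):return np.array([proj('scene',[c[0]+r*np.cos(a),c[1]+r*np.sin(a),z]) for a in th]).astype(np.float32)
for z in(.2384,.234):
    f=lambda p:[cv2.pointPolygonTest(circ(p,p[2],z),(float(h[0]),float(h[1])),True) for h in H]
    r=least_squares(f,[.626,-.038,.056],diff_step=1e-3,loss='soft_l1',f_scale=.5);print(z,r.x,np.abs(r.fun).mean())
# leg direction from scene: search tube axis centre line
h0=cv2.imread('pics/s0.png')
for ang in(-8,-6,-4.5,-3,-1,0,2):
    a=np.radians(ang);d=np.array([np.cos(a),np.sin(a)])
    q=[]
    for L in(.2,.3,.4,.5):
        q.append(np.round(proj('scene',[.626+L*d[0],-.038+L*d[1],.042])).astype(int).tolist())
    print(ang,q)
g=cv2.cvtColor(h0,cv2.COLOR_BGR2GRAY)
for u in(460,500,540,580): print(u,g[270:400,u].tolist()[int((u-460)*.4):int((u-460)*.4)+70])
E
```

```text
Traceback (most recent call last):
  File "h.py", line 6, in proj
    m=camera_model(n); p=np.array(m['K'])@(np.array(m['R'])@np.array(X,float)+np.array(m['t'])); return p[:2]/p[2]
ValueError: time passes only in moves, steps and waits
```

```bash
sed -i 's/^import numpy.*/import numpy as np, cv2, functools\ncamera_model=functools.cache(camera_model)/' h.py; cat > w.py <<'E'
from h import *
from scipy.optimize import least_squares
import sys
def wheel(f0,z,box):
    hsv=cv2.cvtColor(cv2.imread(f0),cv2.COLOR_BGR2HSV)
    m=(abs(hsv[...,0].astype(int)-108)<10)&(hsv[...,1]>120)
    k=np.zeros_like(m);k[box[1]:box[3],box[0]:box[2]]=1;m&=k
    H=cv2.convexHull(np.argwhere(m)[:,::-1].astype(np.float32))[:,0]
    th=np.linspace(0,2*np.pi,200)
    circ=lambda c,r:np.array([proj('scene',[c[0]+r*np.cos(a),c[1]+r*np.sin(a),z]) for a in th]).astype(np.float32)
    f=lambda p:[cv2.pointPolygonTest(circ(p,p[2]),(float(h[0]),float(h[1])),True) for h in H]
    c0=back('scene',(box[0]+box[2])/2,(box[1]+box[3])/2,z)
    r=least_squares(f,[c0[0],c0[1],.056],diff_step=1e-3,loss='soft_l1',f_scale=.5);print(f0,z,r.x.round(4),np.abs(r.fun).mean())
E
python3 - <<'E'
from w import *
wheel('pics/s0.png',.05,(340,145,395,190))
for z in(.2384,.235):wheel('pics/s2.png',z,(345,175,410,222))
for ang in(-8,-6,-4.5,-3,-1,0,2):
    a=np.radians(ang);d=np.array([np.cos(a),np.sin(a)])
    print(ang,[np.round(proj('scene',[.626+L*d[0],-.038+L*d[1],.042])).astype(int).tolist() for L in(.2,.3,.4)])
g=cv2.cvtColor(cv2.imread('pics/s0.png'),cv2.COLOR_BGR2GRAY)
for u in(460,520,560): print(u,270+int((u-460)*.4),g[270:400,u].tolist()[int((u-460)*.4):int((u-460)*.4)+60])
E
```

```text
pics/s0.png 0.05 [0.4573 0.2637 0.0585] 0.08549001427308794
pics/s2.png 0.2384 [ 0.6246 -0.0389  0.0587] 0.12091580769231826
pics/s2.png 0.235 [ 0.6231 -0.0356  0.059 ] 0.12091264816493205
-8 [[444, 299], [485, 324], [529, 350]]
-6 [[445, 297], [487, 320], [532, 345]]
-4.5 [[446, 296], [488, 318], [534, 342]]
-3 [[447, 294], [490, 315], [535, 338]]
-1 [[449, 292], [491, 312], [537, 333]]
0 [[449, 291], [492, 310], [538, 331]]
2 [[450, 289], [494, 307], [540, 326]]
460 270 [184, 182, 184, 184, 185, 184, 184, 182, 189, 182, 182, 183, 178, 174, 180, 180, 179, 183, 184, 181, 182, 184, 183, 186, 182, 169, 171, 175, 171, 161, 152, 139, 133, 122, 114, 104, 100, 98, 93, 84, 98, 181, 187, 183, 181, 182, 185, 183, 184, 146, 96, 106, 105, 106, 110, 104, 106, 108, 108, 108]
520 294 [187, 185, 180, 180, 172, 145, 135, 122, 99, 98, 102, 101, 101, 101, 103, 103, 102, 100, 100, 104, 108, 111, 111, 110, 108, 104, 103, 106, 106, 103, 100, 123, 178, 177, 183, 178, 164, 152, 142, 134, 126, 116, 104, 99, 99, 95, 92, 84, 87, 109, 105, 104, 102, 103, 102, 102, 104, 105, 106, 108]
560 310 [142, 139, 129, 121, 121, 123, 122, 111, 103, 103, 105, 105, 106, 104, 107, 101, 100, 105, 108, 112, 109, 108, 108, 107, 106, 110, 110, 109, 105, 105, 107, 109, 109, 109, 106, 110, 159, 174, 182, 190, 174, 161, 148, 139, 132, 124, 113, 105, 99, 98, 95, 90, 82, 79, 109, 109, 110, 110, 115, 112]
```

carry_out --plan '[[-0.4,[0.05,0.03,-0.5],0],[-0.4,[0.05,0.03,-1],0],[-0.4,[0.05,0.03,-1.4],0],[-0.4,[0.05,0.03,-1.7],0],[-0.4,[0.05,0.03,-2.0],0]]'

```text
time: 5.67
eef_pos: [0.6267, -0.0371, 0.1828]
tool_rot: [0.991, 0.134, -0.0, 0.0]
force: [0.1, -2.1, -3.1]
grip_width: 0.0431
grasp_force: 63.5
```

carry_out --plan '[[-0.4,[0,0,-0.2],0],[-0.4,[0,0,-0.4],0],[-0.4,[0,0,-0.6],0],[-0.4,[0,0,-0.8],0],[-0.4,[0,0,-0.8],0]]'

```text
time: 6.08
eef_pos: [0.6265, -0.0373, 0.1626]
tool_rot: [0.991, 0.133, -0.001, -0.0]
force: [0.0, -2.7, -6.4]
grip_width: 0.0432
grasp_force: 63.3
```

carry_out --plan '[[-0.4,[0,0,-0.4],0],[-0.4,[0,0,-0.8],0],[-0.4,[0,0,-1.2],0],[-0.4,[0,0,-1.6],0],[-0.4,[0,0,-1.8],0]]'

```text
time: 6.5
eef_pos: [0.6264, -0.0374, 0.1168]
tool_rot: [0.991, 0.133, -0.001, -0.0]
force: [-0.9, -5.3, -0.8]
grip_width: 0.0431
grasp_force: 63.7
```

carry_out --plan '[[-0.4,[0,0,-0.1],0],[-0.4,[0,0,-0.2],0],[-0.4,[0,0,-0.25],0],[-0.4,[0,0,-0.25],0],[-0.4,[0,0,-0.25],0]]'

```text
time: 6.92
eef_pos: [0.6266, -0.0374, 0.1115]
tool_rot: [0.991, 0.133, -0.0, 0.0]
force: [-0.6, -5.5, -3.5]
grip_width: 0.0432
grasp_force: 63.5
```

carry_out --plan '[[0.4,[0,0,0],0],[0.4,[0,0,0],0],[0.4,[0,0,0],0],[0.4,[0,0,0],0],[0.4,[0,0,0.2],0]]'

```text
time: 7.33
eef_pos: [0.6265, -0.0369, 0.1169]
tool_rot: [0.991, 0.134, -0.001, -0.0]
force: [0.4, -0.7, -0.3]
grip_width: 0.0596
grasp_force: 0.0
```

carry_out --plan '[[0.4,[0,0,1],0],[0.4,[0,0,2],0],[0.4,[0,0,3.3],0],[0.4,[-0.5,0,4.5],0],[0.4,[-1.5,-0.5,4.5],0]]'

```text
time: 7.75
eef_pos: [0.5916, -0.0485, 0.2365]
tool_rot: [0.991, 0.134, 0.005, 0.001]
force: [-0.0, -0.0, 0.3]
grip_width: 0.0599
grasp_force: 0.0
```

carry_out --plan '[[0,[-1.2,-0.9,0],-0.2],[0,[-2.4,-1.8,0],-0.4],[0,[-3.6,-2.7,0],-0.6],[0,[-4.8,-3.6,0],-0.8],[0,[-6,-4.5,0],-0.9]]'

```text
time: 8.17
eef_pos: [0.4378, -0.1627, 0.2305]
tool_rot: [0.996, 0.086, 0.0, 0.0]
force: [0.7, -1.3, 0.5]
grip_width: 0.0429
grasp_force: 0.0
```

```bash
python3 - <<'E'
from w import *
from scipy.spatial.transform import Rotation as Ro
o=observe();print(o['time'],o['eef_pos'],Ro.from_quat(o['tool_rot']).as_matrix().round(4),o['grip_width'],o['force'])
snap('scene','s3.png')
s=cv2.imread('pics/s3.png')
cv2.imwrite('pics/c4.png',np.hstack([cv2.resize(s[185:285,320:420],None,fx=4,fy=4,interpolation=cv2.INTER_CUBIC),cv2.resize(s[255:330,225:300],(400,400),interpolation=cv2.INTER_CUBIC)]))
wheel('pics/s3.png',.115,(335,205,410,262))
E
```

```text
8.1667 [ 0.43778059 -0.16267108  0.23054355] [[ 9.851e-01  1.719e-01  1.000e-03]
 [ 1.719e-01 -9.851e-01 -3.000e-04]
 [ 9.000e-04  4.000e-04 -1.000e+00]] 0.04289851419573966 [ 0.68430311 -1.33503972  0.45103253]
pics/s3.png 0.115 [ 0.6255 -0.0376  0.0589] 0.0691494011560837
```

View pics/c4.png

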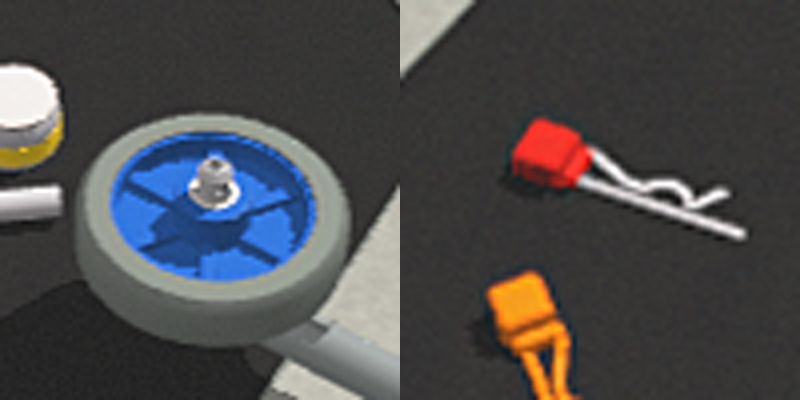

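Wheel is seated. The fitted centre is (0.6255, -0.0376), and the axle stands through the hub at crop (214,180). The red clip, at crop (550,155), hasn't moved. I'll go over it now.

carry_out --plan '[[0,[-0.6,-1.5,0],0],[0,[-1.05,-2.95,-0.3],0],[0,[-1.05,-2.95,-1.8],0],[0,[-1.05,-2.95,-3.4],0],[0,[-1.05,-2.95,-5],0]]'

```text
time: 8.63
eef_pos: [0.413, -0.2365, 0.1045]
tool_rot: [0.996, 0.086, 0.001, 0.001]
force: [0.8, -1.0, 0.1]
grip_width: 0.0426
grasp_force: 0.0
```

carry_out --plan '[[0,[0,0,-1],0],[0,[0,0,-2],0],[0,[0,0,-2.4],0],[0,[0,0,-2.4],0],[0,[0,0,-2.4],0]]'

```text
time: 9.05
eef_pos: [0.4135, -0.2361, 0.0459]
tool_rot: [0.996, 0.087, 0.0, 0.0]
force: [0.5, -0.4, 1.2]
grip_width: 0.043
grasp_force: 0.0
```

```bash
python3 - <<'E'
from w import *
o=observe();print(o['time'],o['eef_pos'],o['force'],o['grip_width'])
E
```

```text
9.05 [ 0.41350876 -0.23611808  0.04594566] [ 0.52037726 -0.3643817   1.21313402] 0.04297652445107575
```

carry_out --plan '[[0,[-0.06,-0.02,-0.6],0],[0,[-0.06,-0.02,-1.2],0],[0,[-0.06,-0.02,-1.65],0],[0,[-0.06,-0.02,-1.65],0],[0,[-0.06,-0.02,-1.65],0]]'

```text
time: 9.47
eef_pos: [0.4119, -0.2366, 0.0046]
tool_rot: [0.996, 0.087, 0.0, 0.0]
force: [0.2, 0.2, 0.5]
grip_width: 0.0426
grasp_force: 0.0
```

carry_out --plan '[[-0.3,[0,0,0],0],[-0.6,[0,0,0],0],[-0.8,[0,0,0],0],[-0.8,[0,0,0],0],[-0.8,[0,0,0],0]]'

```text
time: 9.88
eef_pos: [0.4122, -0.2368, 0.0051]
tool_rot: [0.996, 0.087, 0.001, 0.001]
force: [-0.8, 1.5, 6.8]
grip_width: 0.0226
grasp_force: 59.2
```

carry_out --plan '[[-0.8,[0,0,0.6],0],[-0.8,[0,0,2],0],[-0.8,[0,0,3.5],0],[-0.8,[0,0,5],0],[-0.8,[0,0,6.2],0]]'

```text
time: 10.3
eef_pos: [0.4117, -0.2365, 0.1623]
tool_rot: [0.996, 0.087, 0.001, 0.001]
force: [0.4, 0.2, -0.7]
grip_width: 0.0226
grasp_force: 59.1
```

carry_out --plan '[[-0.8,[0.4,1.2,0],-0.5],[-0.8,[0.9,2.5,0],-1],[-0.8,[1.5,3.8,0],-1.5],[-0.8,[2,5,0],-2],[-0.8,[2.4,6,0],-2.33]]'

```text
time: 10.72
eef_pos: [0.4721, -0.0844, 0.1597]
tool_rot: [0.999, -0.036, 0.001, 0.0]
force: [0.1, -0.2, -0.3]
grip_width: 0.0226
grasp_force: 59.1
```

carry_out --plan '[[-0.8,[0.4,1,0],0],[-0.8,[0.8,2,0],0],[-0.8,[1.04,2.48,0],0],[-0.8,[1.04,2.48,0],0],[-0.8,[1.04,2.48,0],0]]'

```text
time: 11.13
eef_pos: [0.4975, -0.0241, 0.1592]
tool_rot: [0.999, -0.035, 0.0, 0.0]
force: [1.0, -1.3, -0.3]
grip_width: 0.0223
grasp_force: 59.1
```

```bash
python3 - <<'E'
from w import *
from scipy.optimize import brentq
o=observe();print(o['time'],o['eef_pos'],o['tool_rot'],o['force'],o['grip_width'])
for v in(231,232):
    print(v,brentq(lambda h:proj('scene',[.636,-.0387,h])[1]-v,.1,.2),proj('scene',[.636,-.0387,.136]))
snap('scene','s4.png');s=cv2.imread('pics/s4.png')
cv2.imwrite('pics/c5.png',cv2.resize(s[160:260,290:430],None,fx=5.7,fy=5.7,interpolation=cv2.INTER_CUBIC))
E
```

```text
11.1333 [ 0.49751859 -0.02411489  0.15918851] [ 9.99404024e-01 -3.45187122e-02  2.19746986e-04  8.78674575e-05] [ 1.02225234 -1.3259518  -0.31234203] 0.022287414848090645
231 0.13726419272197962 [377.08571757 231.37758372]
232 0.13391203688811648 [377.08571757 231.37758372]
```

View pics/c5.png

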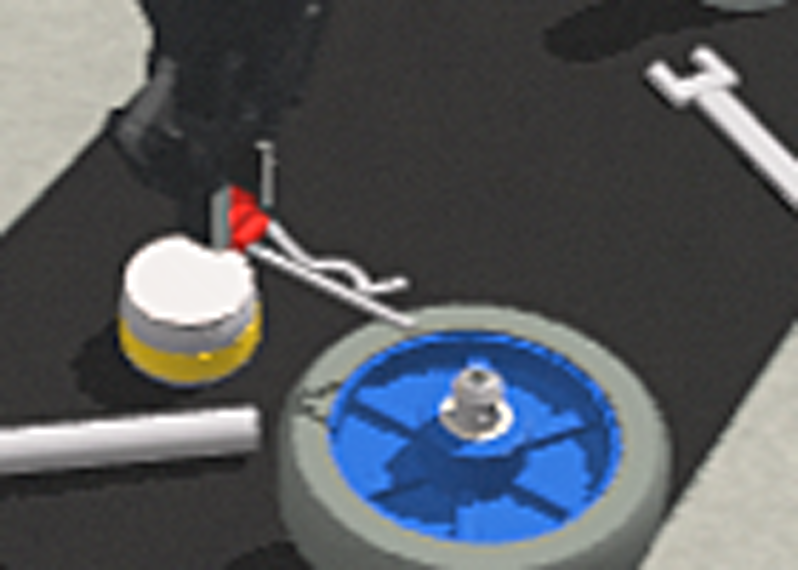

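```bash
python3 - <<'E'
from w import *
a=np.radians(-3.95);e=np.array([np.cos(a),np.sin(a),0]);n=np.array([-e[1],e[0],0])
T=np.array([.4975,-.0241,.1592])
for L in(.0985,.014): print(proj('scene',T+L*e-.004*n-[0,0,.0026]))
print('img tip',290+410/5.7-.4,160+322/5.7-.4,'base',290+250/5.7-.4,160+248/5.7-.4)
print('px per mm z',proj('scene',T+.1*e+[0,0,.001])-proj('scene',T+.1*e),'y',proj('scene',T+.1*e+[0,.001,0])-proj('scene',T+.1*e),'x',proj('scene',T+.101*e)-proj('scene',T+.1*e))
# wire pixel line
s=cv2.imread('pics/s4.png').astype(int)
for u in range(336,364,3): 
    c=s[196:222,u].min(1); print(u,196+np.argmax(c),c.max(),c.tolist()[max(0,np.argmax(c)-3):np.argmax(c)+4])
E
```

```text
[362.71656723 217.57176973]
[332.57487155 203.04441651]
img tip 361.52982456140353 216.09122807017545 base 333.45964912280704 203.10877192982454
px per mm z [ 0.02023966 -0.30648675] y [ 0.20616711 -0.26312488] x [0.36843463 0.17674334]
336 204 255 [38, 24, 116, 255, 120, 46, 42]
339 205 234 [204, 103, 86, 234, 172, 78, 42]
342 207 225 [205, 187, 160, 225, 115, 44, 47]
345 206 251 [49, 39, 114, 251, 123, 238, 164]
348 206 238 [48, 49, 123, 238, 100, 55, 172]
351 211 225 [120, 45, 91, 225, 154, 73, 42]
354 210 226 [50, 114, 200, 226, 149, 177, 213]
357 210 232 [50, 58, 148, 232, 89, 31, 102]
360 209 232 [51, 47, 97, 232, 127, 44, 46]
363 215 162 [50, 52, 113, 162, 160, 136, 124]
```

carry_out --plan '[[-0.8,[0,0,-0.3],0],[-0.8,[0,0,-0.6],0],[-0.8,[0,0,-0.83],0],[-0.8,[0,0,-0.83],0],[-0.8,[0,0,-0.83],0]]'

```text
time: 11.6
eef_pos: [0.4972, -0.0247, 0.1375]
tool_rot: [0.999, -0.035, -0.001, -0.0]
force: [1.0, 0.0, -0.5]
grip_width: 0.0223
grasp_force: 59.1
```

carry_out --plan '[[-0.8,[0.15,-0.01,0],0],[-0.8,[0.3,-0.02,0],0],[-0.8,[0.45,-0.03,0],0],[-0.8,[0.6,-0.04,0],0],[-0.8,[0.6,-0.04,0],0]]'

```text
time: 12.02
eef_pos: [0.5132, -0.0254, 0.1381]
tool_rot: [0.999, -0.035, 0.0, 0.0]
force: [0.1, -0.7, 0.1]
grip_width: 0.0224
grasp_force: 59.1
```

```bash
python3 - <<'E'
from w import *
o=observe();print(o['time'],o['eef_pos'],o['tool_rot'],o['force'],o['grip_width'])
snap('scene','s5.png');s=cv2.imread('pics/s5.png')
cv2.imwrite('pics/c6.png',cv2.resize(s[190:240,335:395],None,fx=12,fy=12,interpolation=cv2.INTER_CUBIC))
for z in (.12,.13,.14,.1486): print(z,proj('scene',[.626,-.038,z]))
E
```

```text
12.0167 [ 0.51324942 -0.02542128  0.13810639] [ 9.99381396e-01 -3.51678688e-02  2.12868158e-04  1.60081098e-05] [ 0.12431374 -0.68855393  0.12952609] 0.022386758912902278
0.12 [372.94645009 234.27962945]
0.13 [373.19790888 231.33288856]
0.14 [373.45227264 228.35210555]
0.1486 [373.67338744 225.76095325]
```

View pics/c6.png

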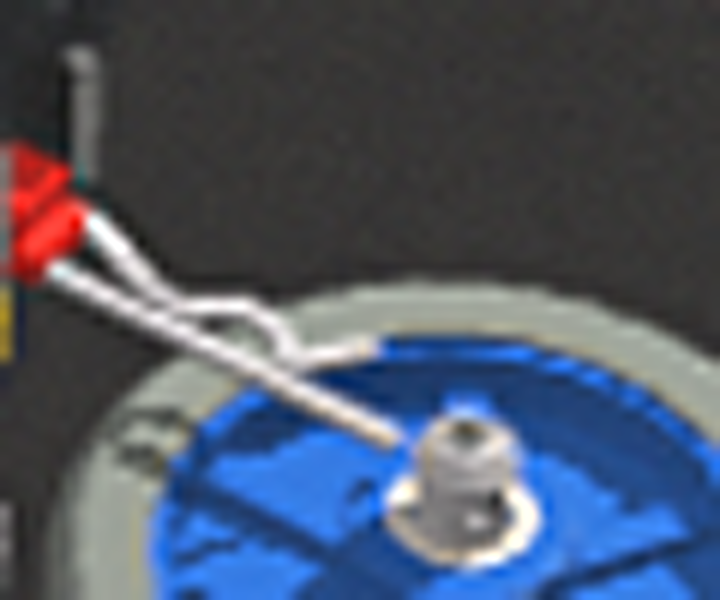

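The view shows the leg at crop (60,268)-(400,440), aimed at the upper axle. The axle top is at (467,433) and the hole mouth near (489,503). Now a gentle feel forward.

carry_out --plan '[[-0.8,[0.04,0,0],0],[-0.8,[0.08,-0.01,0],0],[-0.8,[0.12,-0.01,0],0],[-0.8,[0.16,-0.01,0],0],[-0.8,[0.18,-0.01,0],0]]'

```text
time: 12.48
eef_pos: [0.5171, -0.0256, 0.1381]
tool_rot: [0.999, -0.035, 0.0, -0.0]
force: [0.6, -0.3, -0.5]
grip_width: 0.0224
grasp_force: 59.1
```

carry_out --plan '[[-0.8,[0.02,0,0],0],[-0.8,[0.04,0,0],0],[-0.8,[0.06,0,0],0],[-0.8,[0.06,0,0],0],[-0.8,[0.06,0,0],0]]'

```text
time: 12.9
eef_pos: [0.5185, -0.0256, 0.138]
tool_rot: [0.999, -0.035, 0.0, -0.0]
force: [-0.6, -0.1, -0.1]
grip_width: 0.0225
grasp_force: 59.1
```

carry_out --plan '[[-0.8,[0.02,0,0],0],[-0.8,[0.04,0,0],0],[-0.8,[0.06,0,0],0],[-0.8,[0.06,0,0],0],[-0.8,[0.06,0,0],0]]'

```text
time: 13.32
eef_pos: [0.5201, -0.0256, 0.138]
tool_rot: [0.999, -0.035, 0.0, -0.0]
force: [-0.3, -0.4, -0.2]
grip_width: 0.0221
grasp_force: 59.1
```

carry_out --plan '[[-0.8,[0.01,0,0],0],[-0.8,[0.02,0,0],0],[-0.8,[0.04,0,0],0],[-0.8,[0.04,0,0],0],[-0.8,[0.04,0,0],0]]'

```text
time: 13.73
eef_pos: [0.521, -0.0256, 0.138]
tool_rot: [0.999, -0.035, 0.0, -0.0]
force: [0.1, 0.6, -0.6]
grip_width: 0.0218
grasp_force: 59.1
```

carry_out --plan '[[-0.8,[0.02,0,0],0],[-0.8,[0.04,0,0],0],[-0.8,[0.06,0,0],0],[-0.8,[0.08,0,0],0],[-0.8,[0.08,0,0],0]]'

```text
time: 14.15
eef_pos: [0.5232, -0.0258, 0.138]
tool_rot: [0.999, -0.035, 0.0, 0.0]
force: [0.7, -1.9, -1.5]
grip_width: 0.0223
grasp_force: 59.1
```

carry_out --plan '[[-0.8,[0.02,0,0],0],[-0.8,[0.04,0,0],0],[-0.8,[0.06,0,0],0],[-0.8,[0.08,-0.01,0],0],[-0.8,[0.08,-0.01,0],0]]'

```text
time: 14.57
eef_pos: [0.5251, -0.026, 0.138]
tool_rot: [0.999, -0.035, 0.0, 0.0]
force: [0.2, -3.0, -1.0]
grip_width: 0.0221
grasp_force: 59.2
```

carry_out --plan '[[-0.8,[0.03,-0.02,-0.01],0],[-0.8,[0.06,-0.02,-0.01],0],[-0.8,[0.1,-0.03,-0.01],0],[-0.8,[0.14,-0.03,-0.01],0],[-0.8,[0.16,-0.03,-0.01],0]]'

```text
time: 14.98
eef_pos: [0.5292, -0.0266, 0.1378]
tool_rot: [0.999, -0.035, -0.0, -0.0]
force: [-0.5, -1.0, -0.7]
grip_width: 0.0227
grasp_force: 59.2
```

```bash
python3 - <<'E'
from w import *
o=observe();print(o['time'],o['eef_pos'],o['tool_rot'],o['force'],o['wrist_torque'])
snap('scene','s6.png');s=cv2.imread('pics/s6.png')
cv2.imwrite('pics/c7.png',cv2.resize(s[190:240,335:395],None,fx=12,fy=12,interpolation=cv2.INTER_CUBIC))
E
```

```text
14.9833 [ 0.52915582 -0.02661502  0.13775369] [ 9.99379873e-01 -3.52117866e-02 -3.84683059e-06 -1.58211455e-05] [-0.5454157  -0.97595477 -0.74832807] [-0.30185389  0.02503465 -0.19033437]
```

View pics/c7.png

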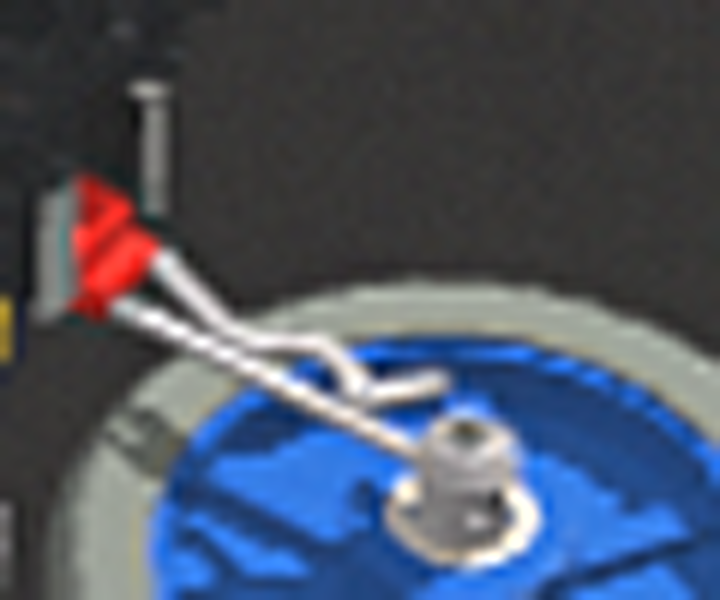

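The leg disappears into the axle at crop (415,455), so it has entered the hole. Feeding it on.

carry_out --plan '[[-0.8,[0.08,-0.01,0],0],[-0.8,[0.16,-0.02,0],0],[-0.8,[0.24,-0.03,0],0],[-0.8,[0.32,-0.03,0],0],[-0.8,[0.32,-0.03,0],0]]'

```text
time: 15.45
eef_pos: [0.5374, -0.0274, 0.1378]
tool_rot: [0.999, -0.035, 0.0, -0.0]
force: [-0.3, -1.3, -1.0]
grip_width: 0.0224
grasp_force: 59.1
```

carry_out --plan '[[-0.8,[0.06,-0.01,0],0],[-0.8,[0.12,-0.01,0],0],[-0.8,[0.18,-0.02,0],0],[-0.8,[0.24,-0.02,0],0],[-0.8,[0.24,-0.02,0],0]]'

```text
time: 15.87
eef_pos: [0.5433, -0.0279, 0.1378]
tool_rot: [0.999, -0.035, 0.0, 0.0]
force: [0.4, -1.2, -0.6]
grip_width: 0.0223
grasp_force: 59.1
```

Next the bow meets the axle, so I'll take small steps.

carry_out --plan '[[-0.8,[0.03,0,0],0],[-0.8,[0.06,0,0],0],[-0.8,[0.09,-0.01,0],0],[-0.8,[0.12,-0.01,0],0],[-0.8,[0.12,-0.01,0],0]]'

```text
time: 16.28
eef_pos: [0.5461, -0.0281, 0.1378]
tool_rot: [0.999, -0.035, -0.0, -0.0]
force: [0.5, -0.3, -0.6]
grip_width: 0.0224
grasp_force: 59.2
```

carry_out --plan '[[-0.8,[0.02,0,0],0],[-0.8,[0.04,0,0],0],[-0.8,[0.06,0,0],0],[-0.8,[0.08,-0.01,0],0],[-0.8,[0.08,-0.01,0],0]]'

```text
time: 16.7
eef_pos: [0.5475, -0.0282, 0.1375]
tool_rot: [0.999, -0.035, -0.001, -0.0]
force: [-4.2, 0.7, -0.2]
grip_width: 0.0223
grasp_force: 59.3
```

carry_out --plan '[[-0.8,[0.02,0,0],0],[-0.8,[0.04,0,0],0],[-0.8,[0.06,0,0],0],[-0.8,[0.08,-0.01,0],0],[-0.8,[0.08,-0.01,0],0]]'

```text
time: 17.12
eef_pos: [0.5493, -0.0284, 0.1374]
tool_rot: [0.999, -0.035, -0.001, -0.0]
force: [-7.8, 0.4, 1.1]
grip_width: 0.0222
grasp_force: 59.3
```

carry_out --plan '[[-0.8,[0.02,0,0],0],[-0.8,[0.04,0,0],0],[-0.8,[0.06,0,0],0],[-0.8,[0.08,-0.01,0],0],[-0.8,[0.08,-0.01,0],0]]'

```text
time: 17.53
eef_pos: [0.5515, -0.0285, 0.1375]
tool_rot: [0.999, -0.035, -0.001, -0.0]
force: [-5.7, 2.7, 0.4]
grip_width: 0.0221
grasp_force: 59.3
```

carry_out --plan '[[-0.8,[0.03,0,0],0],[-0.8,[0.06,0,0],0],[-0.8,[0.09,0,0],0],[-0.8,[0.12,-0.01,0],0],[-0.8,[0.12,-0.01,0],0]]'

```text
time: 17.95
eef_pos: [0.5548, -0.0288, 0.1376]
tool_rot: [0.999, -0.035, -0.0, -0.0]
force: [-3.2, 3.1, -1.1]
grip_width: 0.0223
grasp_force: 59.2
```

carry_out --plan '[[-0.8,[0.03,0,0],0],[-0.8,[0.06,0,0],0],[-0.8,[0.09,0,0],0],[-0.8,[0.12,-0.01,0],0],[-0.8,[0.12,-0.01,0],0]]'

```text
time: 18.37
eef_pos: [0.5585, -0.0292, 0.1378]
tool_rot: [0.999, -0.035, 0.0, -0.0]
force: [0.5, 3.9, -1.9]
grip_width: 0.0227
grasp_force: 59.1
```

carry_out --plan '[[-0.8,[0.04,0,0],0],[-0.8,[0.08,0,0],0],[-0.8,[0.12,0,0],0],[-0.8,[0.16,0,0],0],[-0.8,[0.16,0,0],0]]'

```text
time: 18.78
eef_pos: [0.563, -0.0295, 0.1382]
tool_rot: [0.999, -0.035, 0.001, 0.0]
force: [7.5, 2.2, -1.7]
grip_width: 0.0226
grasp_force: 59.1
```

carry_out --plan '[[-0.8,[0.03,0,0],0],[-0.8,[0.06,0,0],0],[-0.8,[0.09,0,0],0],[-0.8,[0.12,0,0],0],[-0.8,[0.12,0,0],0]]'

```text
time: 19.2
eef_pos: [0.5655, -0.0296, 0.138]
tool_rot: [0.999, -0.035, 0.001, 0.0]
force: [5.7, 0.1, -1.5]
grip_width: 0.0222
grasp_force: 59.2
```

Drawing itself on, as expected. I'll continue in 1–2 mm steps until it stops.

carry_out --plan '[[-0.8,[0.02,0,0],0],[-0.8,[0.04,0,0],0],[-0.8,[0.06,0,0],0],[-0.8,[0.06,0,0],0],[-0.8,[0.06,0,0],0]]'

```text
time: 19.62
eef_pos: [0.5666, -0.0296, 0.1378]
tool_rot: [0.999, -0.035, 0.0, 0.0]
force: [4.5, -1.6, -0.8]
grip_width: 0.0222
grasp_force: 59.2
```

carry_out --plan '[[-0.8,[0.01,0,0],0],[-0.8,[0.02,0,0],0],[-0.8,[0.04,0,0],0],[-0.8,[0.04,0,0],0],[-0.8,[0.04,0,0],0]]'

```text
time: 20.03
eef_pos: [0.5675, -0.0295, 0.1377]
tool_rot: [0.999, -0.035, -0.0, 0.0]
force: [2.2, -3.1, -1.2]
grip_width: 0.0224
grasp_force: 59.2
```

carry_out --plan '[[-0.8,[0.01,-0.02,0],0],[-0.8,[0.02,-0.03,0],0],[-0.8,[0.04,-0.03,0],0],[-0.8,[0.04,-0.03,0],0],[-0.8,[0.04,-0.03,0],0]]'

```text
time: 20.45
eef_pos: [0.5684, -0.03, 0.1377]
tool_rot: [0.999, -0.035, -0.0, -0.0]
force: [1.2, 0.5, 0.3]
grip_width: 0.0226
grasp_force: 59.2
```

carry_out --plan '[[-0.8,[0.01,0,0],0],[-0.8,[0.02,0,0],0],[-0.8,[0.03,0,0],0],[-0.8,[0.03,0,0],0],[-0.8,[0.03,0,0],0]]'

```text
time: 20.87
eef_pos: [0.5692, -0.0301, 0.1377]
tool_rot: [0.999, -0.035, -0.0, 0.0]
force: [1.0, 0.0, -1.1]
grip_width: 0.0223
grasp_force: 59.2
```

carry_out --plan '[[-0.8,[0.01,0,0],0],[-0.8,[0.02,0,0],0],[-0.8,[0.03,0,0],0],[-0.8,[0.04,0,0],0],[-0.8,[0.04,0,0],0]]'

```text
time: 21.28
eef_pos: [0.5703, -0.0301, 0.1378]
tool_rot: [0.999, -0.035, -0.0, 0.0]
force: [-0.6, -0.5, -0.1]
grip_width: 0.0228
grasp_force: 59.2
```

carry_out --plan '[[-0.8,[0.01,0,0],0],[-0.8,[0.02,0,0],0],[-0.8,[0.02,0,0],0],[-0.8,[0.02,0,0],0],[-0.8,[0.02,0,0],0]]'

```text
time: 21.7
eef_pos: [0.5707, -0.0301, 0.1377]
tool_rot: [0.999, -0.035, -0.0, -0.0]
force: [-0.6, 0.7, -0.4]
grip_width: 0.0223
grasp_force: 59.2
```

carry_out --plan '[[-0.8,[0.01,0,0],0],[-0.8,[0.02,0,0],0],[-0.8,[0.03,0,0],0],[-0.8,[0.03,0,0],0],[-0.8,[0.03,0,0],0]]'

```text
time: 22.12
eef_pos: [0.5711, -0.0301, 0.1375]
tool_rot: [0.999, -0.035, -0.001, -0.0]
force: [-4.9, 1.0, 0.2]
grip_width: 0.0221
grasp_force: 59.3
```

```bash
python3 - <<'E'
from w import *
o=observe();print(o['time'],o['eef_pos'],o['force'],o['wrist_torque'])
snap('scene','s7.png');s=cv2.imread('pics/s7.png')
cv2.imwrite('pics/c8.png',cv2.resize(s[190:245,335:401],None,fx=10,fy=10,interpolation=cv2.INTER_CUBIC))
E
```

```text
22.1167 [ 0.57112429 -0.03006359  0.13754632] [-4.87358071  1.01546367  0.17109614] [0.17562239 0.90198179 0.06173169]
```

The push rose to 5 N at the stop, so the clip is home. Letting go and lifting away.

carry_out --plan '[[-0.8,[0,0,0],0],[-0.4,[0,0,0],0],[0,[0,0,0],0],[0,[0,0,0],0],[0,[0,0,0],0]]'

```text
time: 22.58
eef_pos: [0.5718, -0.0302, 0.138]
tool_rot: [0.999, -0.035, 0.0, 0.0]
force: [-0.1, -0.3, -0.3]
grip_width: 0.0428
grasp_force: 0.0
```

carry_out --plan '[[0,[0,0,0.4],0],[0,[0,0,1.2],0],[0,[0,0,2.4],0],[0,[-1,0,3.6],0],[0,[-2.4,0,4],0]]'

```text
time: 23.0
eef_pos: [0.5129, -0.0303, 0.2421]
tool_rot: [0.999, -0.035, 0.003, 0.0]
force: [-0.4, -0.0, 1.5]
grip_width: 0.0426
grasp_force: 0.0
```

```bash
python3 - <<'E'
from w import *
snap('scene','s8.png');s=cv2.imread('pics/s8.png')
o=observe();print(o['time'],o['eef_pos'],o['force'],o['grip_width'])
wheel('pics/s8.png',.115,(335,205,410,262))
hsv=cv2.cvtColor(s,cv2.COLOR_BGR2HSV)
m=((hsv[...,0]<5)|(hsv[...,0]>174))&(hsv[...,1]>150)&(hsv[...,2]>80)
k,l,st,ce=cv2.connectedComponentsWithStats(m.astype(np.uint8))
for i in range(1,k):
    if 10<st[i,4]<300 and ce[i][0]<460: print('red',st[i],ce[i],back('scene',*ce[i],.142))
print('home block proj',proj('scene',[.5682,-.0299,.143]))
a=np.radians(-4);e=np.array([np.cos(a),np.sin(a),0])
for L in(.012,.02,.03,.0405,.046): 
    u,v=proj('scene',np.array([.626,-.038,.1355])+L*e); print(L,u,v,s[int(round(v))-3:int(round(v))+4,int(round(u))].min(1))
E
```

```text
23.05 [ 0.50744768 -0.03001091  0.24238338] [-0.25168537  0.43379364  3.0420157 ] 0.0426462049395142
pics/s8.png 0.115 [ 0.6256 -0.0377  0.0589] 0.09005702366155503
red [347 213  15  11 116] [354.4137931  217.89655172] [ 0.57304788 -0.03278948  0.142     ]
home block proj [353.21900044 216.0897315 ]
0.012 377.81124051951355 231.88858150791262 [184 163 216 127 199 145 135]
0.02 380.8156922052827 233.35989925271545 [247 153 206 137  45  38  76]
0.03 384.59619217136947 235.2112575923008 [ 66 173 197 118  41  22  40]
0.0405 388.59585036009815 237.16994046748104 [ 75 161  70  42  54  57  55]
0.046 390.7033475348215 238.2020083169923 [25 30 37 51 55 58 57]
```

Leg shows about 40 mm beyond the axle and nothing at 46 mm. The block is at the home position and the wheel is still seated. I'll let the arm settle, then hand in.

carry_out --plan '[[0,[0,0,0.5],0],[0,[0,0,0.5],0],[0,[0,0,0.5],0],[0,[0,0,0.5],0],[0,[0,0,0.5],0]]'

```text
time: 23.47
eef_pos: [0.5116, -0.0301, 0.2495]
tool_rot: [0.999, -0.035, -0.001, -0.0]
force: [0.4, -0.9, -0.3]
grip_width: 0.043
grasp_force: 0.0
```

```bash
python3 -c "
from cell import *
print(job_done())"
```

```text
the job is handed in; nothing more can be done
None
```

The wheel is down on its washer, the red R-clip is home through the cross-hole and let go, and I handed the job in at about 23.5 s; no verdict came back, so success rests on my own force and camera checks.

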